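# Gauge a routed worktop channel and set the pass/fail marker

## Robot

A 7-joint arm with a two-finger parallel gripper is mounted at the origin on the work surface. World frame = base frame: x ahead of the robot, y to its left, z up, the work surface at z = 0. Lengths are in m, angles in rad, forces in N, time in s.
With the tool pointing down it reaches from about 0.4 to 0.85 m from the base axis. Payload 4.5 kg.
Tool frame: the origin (TCP) lies midway between the tips of the shut fingers; the grasp point (between the pads) lies 19 mm behind it; z points along the fingers, y is the line along which they close (so a half turn about z gives the same grasp; the last joint's range is limited). The gripper opens to 88 mm and grips with 3 to 60 N. Pads are 18 mm wide; open, the fingers measure 123 mm over their backs; the gripper's body (75 mm by 187 mm) begins 45 mm behind the grasp point.
Start: joints at [1.216, 0.689, -0.195, 1.565, 0.157, 0.902, -0.215], TCP at [0.237, -0.578, 0.215] pointing down, gripper open.
Joint ranges: [-3.01, 3.01], [-0.46, 2.08], [-1.47, 1.51], [0.13, 2.56], [-1, 4.14], [0.04, 2.09], [-2.66, 2.66]. Speed limits (rad/s): [2.57, 2.57, 3.14, 3.14, 3.14, 3.14, 3.14].

## Interface

Orientations are given as a unit quaternion [x, y, z, w].
In Python, from plant import r, eyes, finish_job gives the robot as it stands. The module is installed in compiled form; this text tells all that it offers.
- The arm moves only by the tool move_arm, never from a script. Its argument "motion" is a list of rows, each a list of 7 numbers: the shift along the tool's x, y, z in mm, then the turn, a rotation vector about the tool's x, y, z in degrees, then the closure, from 0 (fully open) to 1 (shut). A call has 1 to 5 rows; each row is the pose to reach, as a shift and turn from the pose commanded when the call began, along the tool's axes at that moment; what a row does not reach only later rows make up. A row lasts 1/8 s, in which the tool goes at most 62.5 mm and 10.7 degrees, less where a joint would pass 70% of its speed; a pose out of reach is approached as far as the arm can. A call with a gripper value outside its range is refused whole. The fingers move at their own pace and stop on an object; "newtons" is the grip in N (left out, the last holds). Time passes only in rows, so rows that repeat a pose let the fingers close. It gives the time, the measured TCP pose, the force, the opening and the grip force at its end, in the units of the state.
- r.get_state(): the state, without advancing time (a new reading comes with each control period).
- eyes.snapshot(name): name is "scene" or "top"; returns a dict with "frame" (384x512x3 uint8, red, green, blue), "z_map" (384x512 float32, m along the optical axis (not along the pixel's ray), 0 where there is no reading), "intrinsics" (3x3 intrinsics, pixels), "world_to_cam" (4x4, takes a point from world to camera coordinates). Camera axes: x right, y down, z forward; pixel columns grow to the right and rows downward; lengths in m; the calibration is good to about 2 mm. A picture is of the moment at which its call begins.
- finish_job(): hands the job in; it is judged then, once.
The state is a dict: "clock": time; "q": joint angles; "qd": joint speeds; "joint_torque": joint torques, N m; "tool_pos": TCP position; "eef_rot": TCP orientation; "contact_force": force on the tool from outside, world axes, zero at the start; "moment": the same for the moment, N m; "opening": opening from 0.0 (shut) to 1.0 (fully open); "finger_force": force on a finger pad.
Only numpy, scipy, OpenCV 4.12 (cv2) and the standard library are available. Lean on these libraries where they do the work, as an engineer would, in place of code of your own. Each camera call takes 0.05 s, during which the arm holds its last target. There are 200 camera calls.

## Task

Check the channel beside the blue tape in the worktop offcut (it is not exactly on its line, so feel for it): take the depth gauge from its stand, lower its stem into that channel and press firmly but gently until the gauge's base sits flat on the wood with the stem on the channel's floor, then leave the gauge standing there and read the depth it holds. If the channel is at least 15 mm deep, slide the black marker on the tally fully to the green end; if it is shallower, slide it fully to the red end. Leave the soap, mug and screwdriver alone.

Things in the scene. Friction and masses are not known exactly. Their poses are not given: they have to be found in the camera images.
- board: Backing of the fixed worktop offcut: plywood 240 (its x) x 200 (its y) x 12 mm on a grey packer, so that its underside (origin, at its centre) is 2 to 10 mm up. On it lies the brown wooden slab, 220 x 200 x 26 mm, with its top 38 mm above this origin; the slab may sit up to 9 mm off centre along x. Two channels, 8 mm wide, run along all its y.
- line (a point): Drawn middle of the channel to gauge: at x = -45 mm of the backing, level with the slab's top; y along the channel, x across. The real one lies within 9 mm of it along x (it shifts with the slab), the other 95 mm farther in +x. One is 8 to 12 mm deep, the other 18 to 22 mm, in unknown order. Blue tape, 12 mm wide, runs along y 53 mm to the -x side of the real channel.
- gauge: Loose depth gauge, about 0.33 kg; origin at the centre of its base's underside. Steel base 70 (x) x 50 (y) x 8 mm; black handle 30 (x) x 26 (y) mm, 8 to 52 mm above the underside, to be gripped across y near 40 mm height. In use its x lies across the channel. A steel stem runs through its centre along z. At the start it stands on its stand, stem fully out.
- stem (a joint): How far the stem is pushed in (m): 0 fully out (30 mm below the base), at most 0.028. Depth reading once seated = 0.030 minus this. It slides against a sprung brake at about 8 N (9.5 N far in) and stays where pushed; pushed in too far on the board's top it reads wrong, so feel with under 6 N. Its red cap tops out 57.5 mm above the base's underside plus this value.
- tip (a point): Lower end of the gauge's stem, on its axis. The stem is 5 mm thick, tapering to 4 mm in its last 2 mm.
- stand: Fixed grey block 90 (x) x 60 (y) x 40 mm high, origin at the centre of its underside, axes as the gauge's at the start. A through hole 15 mm square in its middle takes the stem; the gauge's base rests on its top, centred.
- tally: Fixed white tally plate, 50 (x) x 190 (y) x 12 mm high, origin at the centre of its underside. Red patch at its -y end, green patch at its +y end.
- marker_top (a point): Centre of the top of the tally's black marker: a block 22 (tally x) x 18 (tally y) mm, from 13 to 47 mm above the work surface.
- marker (a joint): Place of the marker along the tally's +y (m): 0 at the red end, 0.120 at the green end; it moves at about 1.5 N and stays where it is left. Its centre lies at tally y = this - 0.060.
- soap: Loose green soap bottle, 56 mm wide, 130 mm high, origin under its centre. Bystander.
- mug: Loose blue mug, 76 mm wide, 90 mm high, origin under its centre. Bystander.
- driver: Loose screwdriver lying flat. Bystander.
Mind the look-alikes: they are no part of the job. What is shaped like the tally but orange is not meant.

How it is judged:
On the way, in this order (a step that is already met when the one before it is completed fails the run):
1. the gauge is lifted off its stand (z of gauge in the frame of stand above 0.055 m), for 0.1 s.
2. the gauge's base is pressed flat on the board, its stem standing on the floor of the channel beside the tape (z of gauge in the frame of line between -0.0015 and 0.0015 m and angle between gauge's own z axis and vertical below 0.035 rad and x of tip in the frame of line between -0.014 and 0.014 m and y of tip in the frame of line between -0.09 and 0.09 m and z of tip in the frame of line below -0.006 m and contact force between stem_c0 and anything else above 1.5 N and contact force between gauge_c0 and slab above 3 N), for 0.2 s.
3. the gauge is let go and the marker is at the end that the reading calls for (((value of joint stem below 0.015 m and value of joint marker above 0.108 m) or (not (value of joint stem below 0.015 m) and value of joint marker below 0.012 m)) and contact force between the fingers and gauge below 0.1 N), for 0.2 s.
At the end, for the whole second after the job is handed in: The gauge stands released on the board: base flat (gap under 1.5 mm, tilt under 0.035 rad), stem down in the channel beside the tape (on its floor). The marker is within 12 mm of the green end if the stem reads 15 mm or more, else within 12 mm of the red end (z of gauge in the frame of line between -0.0015 and 0.0015 m and angle between gauge's own z axis and vertical below 0.035 rad and x of tip in the frame of line between -0.014 and 0.014 m and y of tip in the frame of line between -0.09 and 0.09 m and z of tip in the frame of line below -0.006 m and ((value of joint stem below 0.015 m and value of joint marker above 0.108 m) or (not (value of joint stem below 0.015 m) and value of joint marker below 0.012 m)) and linear speed of gauge below 0.01 m/s and velocity of joint marker below 0.01 m/s); the robot touches nothing.
It fails at once if the gauge's base is pressed on the slab with more than 25 N (contact force between gauge_c0 and slab above 25 N).
It fails at once if the marker is pushed to the wrong end ((value of joint stem below 0.015 m and z of tip in the frame of line below -0.006 m and value of joint marker below 0.012 m) or (not (value of joint stem below 0.015 m) and value of joint marker above 0.108 m)).
It fails at once if soap, mug or screwdriver is moved by more than 30 mm (distance of any of soap, mug, driver from where it was at the start of the episode above 0.03 m).
It also fails if it takes over 72 s, if anything falls off the work surface, if the arm or the gripper's body presses on something with over 40 N, if the wrist force passes 120 N, or if a joint passes its speed limit or range.

## Working session

There is one attempt and no reset: what is moved stays moved. The work goes in short steps, Python scripts to look and compute and a tool call to move; the robot and the scene stay as the last step left them, time stands still between calls to the robot, and variables do not carry over. Pictures are saved under pics/ and viewed, at most 10 in all, crops included, and the job is handed in when it is done.

Besides the shell and the picture viewer there is one more tool, called after "Request:" as name(argument=value, ...) on one line, values as JSON. move_arm: Moves the arm, as the interface text tells. Its arguments: {"type":"object","properties":{"motion":{"type":"array","items":{"type":"array","items":{"type":"number"}}},"newtons":{"type":"number"}},"required":["motion"]}

```bash
mkdir -p pics
cat > h.py <<'E'
import numpy as np, cv2
from plant import r, eyes, finish_job
from scipy.spatial.transform import Rotation as R
def snap(n):
    s=eyes.snapshot(n); z=s["z_map"]; K=s["intrinsics"]; T=np.linalg.inv(s["world_to_cam"])
    v,u=np.mgrid[:384,:512]
    c=np.stack([(u-K[0,2])/K[0,0]*z,(v-K[1,2])/K[1,1]*z,z,np.ones_like(z)],-1)
    P=(c@T.T)[...,:3]; P[z==0]=np.nan
    return s["frame"],P
def st():
    s=r.get_state(); print(s["clock"],np.round(s["tool_pos"],4),np.round(R.from_quat(s["eef_rot"]).as_matrix(),4).tolist(),np.round(s["contact_force"],2),s["opening"],s["finger_force"]); return s
E
python3 - <<'E'
from h import *
for n in("top","scene"):
    f,P=snap(n); np.save(n+".npy",P); np.save(n+"f.npy",f); cv2.imwrite(f"pics/{n}.png",cv2.resize(f[...,::-1],(800,600)))
st()
E
```

```text
0.1 [ 0.2366 -0.5778  0.2146] [[0.9253, 0.3791, -0.0007], [0.3791, -0.9253, 0.0014], [-0.0001, -0.0016, -1.0]] [-0.18  0.41  0.8 ] 0.9991918384080504 0.0
```

View pics/top.png

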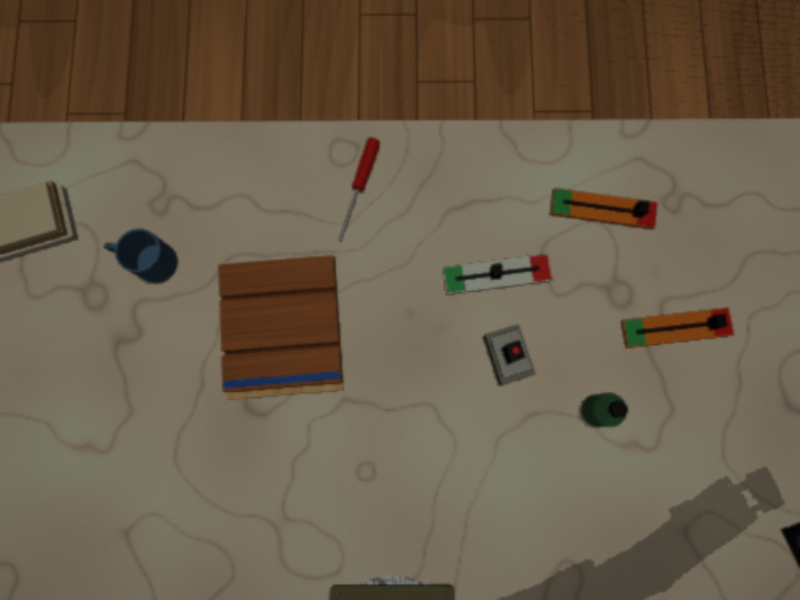

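View pics/scene.png

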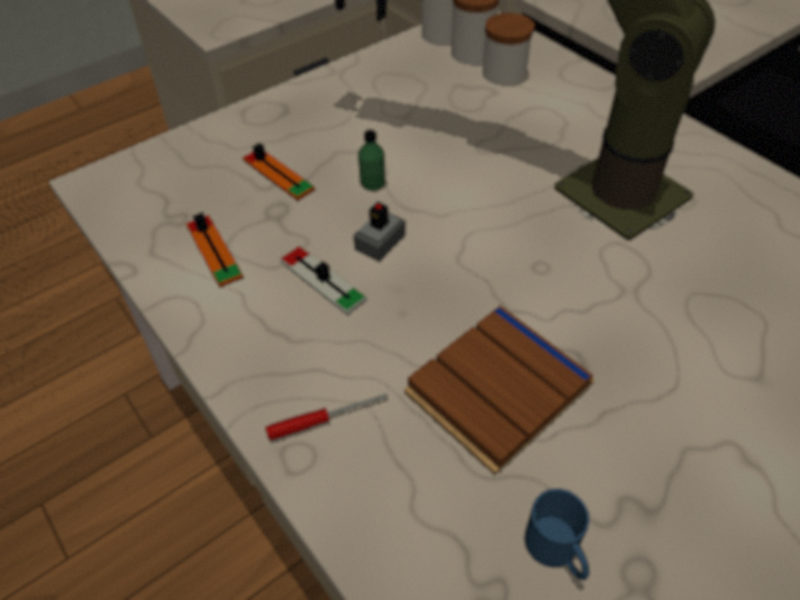

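The top view (800x600 pixels) shows the board at about (280,325). The blue tape is at row 381, with the channel beside it at row 352 and the far channel at row 292. The gauge on its stand is at (512,355). The white tally is at (497,273), green to the left (+y), with its marker near the middle. Next I'll measure these.

Run:
```python
from h import *
P=np.load("top.npy"); f=np.load("topf.npy").astype(int); x,y,z=P[...,0],P[...,1],P[...,2]
v,u=np.mgrid[:384,:512]
def box(a,b,c,d): return (u>=a*.64)&(u<=b*.64)&(v>=c*.64)&(v<=d*.64)
def rect(m,n):
    q=P[m]; c=cv2.minAreaRect((q[:,:2]*1000).astype(np.float32)); print(n,m.sum(),np.round(c[0],1),np.round(c[1],1),round(c[2],1),"z",np.round(np.nanmedian(q[:,2]),4))
g=box(470,550,310,400)
for lo,hi,n in((.02,.043,"stand"),(.043,.06,"base"),(.08,.12,"handle/cap")): rect(g&(z>lo)&(z<hi),n)
red=g&(f[...,0]>2*f[...,1]+20)&(z>.08); rect(red,"cap")
t=box(430,560,245,305)
rect(t&(z>.006)&(z<.02),"tally"); rect(t&(z>.03),"marker")
b=box(200,360,240,410); top=b&(z>.035)&(z<.06); rect(top,"slab"); rect(b&(z>.006),"all board")
tape=b&(f[...,2]>f[...,0]+20); rect(tape,"tape")
q=P[tape]; print("tape fit x=a*y+b",np.polyfit(q[:,1],q[:,0],1))
lum=f.sum(-1)
# channel: per column darkest row in range / depth low
for lo,hi in((335,370),(280,305)):
    pts=[];zs=[]
    for c in range(148,212):
        rows=np.arange(int(lo*.64),int(hi*.64)); L=lum[rows,c].astype(float); w=np.clip(np.median(L)-L-15,0,None)
        if w.sum()>0:
            rr=(rows*w).sum()/w.sum(); i=int(round(rr)); pts.append((np.interp(rr,rows,x[rows,c]),y[i,c])); zs.append(z[rows,c].min())
    pts=np.array(pts); k=np.polyfit(pts[:,1],pts[:,0],1); print(k,"resid",np.std(pts[:,0]-np.polyval(k,pts[:,1])),len(pts),np.percentile(zs,[5,50,95]))
np.set_printoptions(linewidth=200)
for c in(165,180,195): print(np.round(z[150:255:1,c]*1000).astype(int))
```

```text
stand 274 [ 480.3 -201.1] [90.4 61.4] 17.2 z 0.0397
base 385 [ 479.5 -199.5] [89.8 56.6] 15.6 z 0.0483
handle/cap 130 [ 479.4 -200.3] [30.2 25.6] 17.2 z 0.0924
cap 22 [ 479.8 -201.9] [11.4 10.6] 88.1 z 0.097
tally 1156 [ 620.1 -192.8] [ 99.5 205.1] 6.6 z 0.0128
marker 68 [ 624.6 -182. ] [22.3 18.5] 4.6 z 0.0462
slab 5727 [535.6 193.7] [220.6 201. ] 4.6 z 0.0416
all board 6628 [539.2 198.9] [258.2 290.6] 87.8 z 0.0411
tape 312 [437.5 186.1] [ 11.4 194. ] 4.3 z 0.042
 ** On entry to DLASCL parameter number  4 had an illegal value
 ** On entry to DLASCL parameter number  4 had an illegal value
 ** On entry to DLASCL parameter number  4 had an illegal value
 ** On entry to DLASCL parameter number  4 had an illegal value
 ** On entry to DLASCL parameter number  5 had an illegal value
 ** On entry to DLASCL parameter number  4 had an illegal valueTraceback (most recent call last):
  File "<stdin>", line 14, in <module>
    c, resids, rank, s = lstsq(lhs, rhs, rcond)
                         ~~~~~^^^^^^^^^^^^^^^^^
    x, resids, rank, s = _umath_linalg.lstsq(a, b, rcond,
                         ~~~~~~~~~~~~~~~~~~~^^^^^^^^^^^^^
                                             signature=signature)
                                             ^^^^^^^^^^^^^^^^^^^^
    raise LinAlgError("SVD did not converge in Linear Least Squares")
numpy.linalg.LinAlgError: SVD did not converge in Linear Least Squares
```

Run:
```python
from h import *
P=np.load("top.npy"); f=np.load("topf.npy").astype(int)
a=np.radians(4.5); ex=np.array([np.cos(a),np.sin(a)]); ey=np.array([-ex[1],ex[0]])
o=np.array([.5356,.1937])
d=P[...,:2]-o; X=(d@ex)*1000; Y=(d@ey)*1000; z=P[...,2]; lum=f.sum(-1)
for lo,hi in((-95,-60),(-60,-20),(-20,20),(20,60),(60,95)):
    m=(Y>lo)&(Y<hi)&(abs(X)<112)&(z>.01); 
    tp=m&(f[...,2]>f[...,0]+20); out=["tape %.1f"%np.mean(X[tp])]
    for c in(-45,50):
        k=m&(abs(X-c)<16); w=np.clip(np.median(lum[k])-lum[k]-20,0,None); out.append("ch %.1f minz %.4f"%((X[k]*w).sum()/w.sum(),z[k].min()))
    e=m&(z>.036); out.append("edges %.1f %.1f"%tuple(np.percentile(X[e],[.5,99.5])))
    print(lo,out)
m=(abs(X)<108)&(abs(Y)<95); print("ztop",np.nanmedian(z[m]))
t=(f.min(-1)>60)&(P[...,0]>.56)&(P[...,0]<.68)&(P[...,1]>-.30)&(P[...,1]<-.08)&(z>.009)&(z<.016)
print("tally",cv2.minAreaRect((P[t][:,:2]*1000).astype(np.float32)),np.median(P[t],0))
for n,m in(("red",f[...,0]>2*f[...,1]),("green",f[...,1]>1.4*f[...,0])):
    k=m&(P[...,0]>.56)&(P[...,0]<.68)&(P[...,1]>-.32)&(P[...,1]<-.06)&(z>.005)&(z<.02); print(n,k.sum(),P[k].mean(0))
```

```text
-95 ['tape -98.2', 'ch -42.8 minz 0.0196', 'ch 52.3 minz 0.0268', 'edges -109.3 108.8']
-60 ['tape -97.9', 'ch -42.9 minz 0.0197', 'ch 52.3 minz 0.0250', 'edges -109.3 108.6']
-20 ['tape -98.5', 'ch -42.8 minz 0.0162', 'ch 52.3 minz 0.0277', 'edges -109.2 108.5']
20 ['tape -98.3', 'ch -42.8 minz 0.0177', 'ch 52.2 minz 0.0248', 'edges -109.4 108.6']
60 ['tape -98.2', 'ch -42.8 minz 0.0184', 'ch 52.2 minz 0.0266', 'edges -109.3 108.9']
ztop 0.041376071643403955
tally ((625.8242797851562, -186.5636444091797), (50.7690544128418, 189.5135955810547), 7.297489643096924) [ 0.6240046  -0.18517377  0.01246998]
red 165 [ 0.63554254 -0.26422646  0.01321405]
green 178 [ 0.61549818 -0.11015425  0.01323612]
```

```bash
cat >> h.py <<'E'
def go(x,y,z,yaw):
    s=st(); M=R.from_quat(s["eef_rot"]); a=np.radians(yaw); c,n=np.cos(a),np.sin(a)
    T=R.from_matrix([[c,n,0],[n,-c,0],[0,0,-1]])
    print("row",np.round(M.inv().apply(np.array([x,y,z])-s["tool_pos"])*1000,1),np.round((M.inv()*T).as_rotvec(degrees=True),2))
E
python3 -c "
from h import *
go(.4797,-.2005,.16,17.2)"
```

```text
0.1 [ 0.2366 -0.5778  0.2146] [[0.9253, 0.3791, -0.0007], [0.3791, -0.9253, 0.0014], [-0.0001, -0.0016, -1.0]] [-0.18  0.41  0.8 ] 0.9991918384080504 0.0
row [ 368.  -256.9   55. ] [-0.09  0.01  5.08]
```

Request:
move_arm(motion=[[45,-31,0,0,0,1,0],[90,-63,0,0,0,2,0],[140,-98,0,0,0,3,0],[190,-133,0,0,0,4,0],[240,-168,0,0,0,5.1,0]])

```text
clock: 0.72
tool_pos: [0.3961, -0.3301, 0.2152]
eef_rot: [0.989, 0.149, -0.0, -0.0]
contact_force: [2.0, -0.6, 0.8]
opening: 1.0
finger_force: 0.0
```

```bash
python3 -c "
from h import *
go(.4797,-.2005,.12,17.2)"
```

```text
0.725 [ 0.3961 -0.3301  0.2152] [[0.9556, 0.2945, -0.0001], [0.2945, -0.9556, 0.0002], [-0.0, -0.0002, -1.0]] [ 1.98 -0.63  0.83] 1.0001213282662973 0.0
row [118.1 -99.2  95.2] [-0.01  0.   -0.07]
```

Request:
move_arm(motion=[[40,-33,15,0,0,0,0],[80,-66,40,0,0,0,0],[118,-99,70,0,0,0,0],[118,-99,95,0,0,0,0],[118,-99,95,0,0,0,0]])

```text
clock: 1.35
tool_pos: [0.4774, -0.2015, 0.1187]
eef_rot: [0.989, 0.15, -0.002, -0.001]
contact_force: [-0.7, 0.2, 0.3]
opening: 1.0
finger_force: 0.0
```

```bash
python3 -c "
from h import *
go(.4797,-.2005,.061,17.2)"
```

```text
1.35 [ 0.4774 -0.2015  0.1187] [[0.955, 0.2966, -0.0045], [0.2966, -0.955, 0.0012], [-0.0039, -0.0025, -1.0]] [-0.72  0.2   0.32] 0.999643261210188 0.0
row [ 2.7 -0.1 57.7] [-0.14  0.22  0.05]
```

Request:
move_arm(motion=[[1,0,20,0,0,0,0],[2,0,40,0,0,0,0],[2,0,57,0,0,0,0],[2,0,58,0,0,0,0],[2,0,58,0,0,0,0]])

```text
clock: 1.98
tool_pos: [0.481, -0.2028, 0.0633]
eef_rot: [0.989, 0.149, 0.001, 0.0]
contact_force: [0.3, 0.6, 0.3]
opening: 1.001
finger_force: 0.0
```

```bash
python3 -c "
from h import *
go(.4797,-.2005,.061,17.2)"
```

```text
1.975 [ 0.481  -0.2028  0.0633] [[0.9558, 0.2941, 0.0012], [0.2941, -0.9558, -0.0008], [0.0009, 0.0011, -1.0]] [0.33 0.6  0.29] 1.0014014963721487 0.0
row [-0.6 -2.6  2.3] [ 0.06 -0.05 -0.09]
```

Request:
move_arm(motion=[[-0.5,-2.5,2,0,0,0,0],[-0.5,-2.5,2,0,0,0,0.5],[-0.5,-2.5,2,0,0,0,0.8],[-0.5,-2.5,2,0,0,0,1],[-0.5,-2.5,2,0,0,0,1]], newtons=45)

```text
clock: 2.6
tool_pos: [0.4796, -0.1997, 0.0604]
eef_rot: [0.989, 0.149, 0.0, 0.0]
contact_force: [1.0, 0.2, -0.8]
opening: 0.566
finger_force: 0.0
```

Request:
move_arm(motion=[[0,0,0,0,0,0,1],[0,0,0,0,0,0,1],[0,0,0,0,0,0,1],[0,0,0,0,0,0,1]])

```text
clock: 3.1
tool_pos: [0.48, -0.2004, 0.0605]
eef_rot: [0.989, 0.149, 0.0, 0.001]
contact_force: [1.1, -2.6, 0.9]
opening: 0.287
finger_force: 45.0
```

Gripped: the opening is 0.287, about 25 mm, which matches the 26 mm handle. Lifting now.

Request:
move_arm(motion=[[0,0,-15,0,0,0,1],[0,0,-40,0,0,0,1],[0,0,-70,0,0,0,1],[0,0,-70,0,0,0,1],[0,0,-70,0,0,0,1]])

```text
clock: 3.72
tool_pos: [0.4788, -0.1992, 0.1299]
eef_rot: [0.989, 0.15, -0.001, -0.0]
contact_force: [-0.8, 0.4, -2.6]
opening: 0.289
finger_force: 45.0
```

Run:
```python
from h import *
go(.4904,.1902,.131,4.5)
f,P=snap("top"); g=(abs(P[...,0]-.48)<.06)&(abs(P[...,1]+.2)<.06)
```

```text
3.725 [ 0.4788 -0.1992  0.1299] [[0.9553, 0.2957, -0.0013], [0.2957, -0.9553, 0.0006], [-0.0011, -0.001, -1.0]] [-0.83  0.38 -2.59] 0.2891619128526532 44.962093234062195
row [ 126.2 -368.5   -0.9] [-0.05  0.07 12.7 ]
```

Request:
move_arm(motion=[[16,-50,0,0,0,2.5,1],[36,-105,0,0,0,5,1],[56,-162,0,0,0,7.5,1],[76,-222,0,0,0,10,1],[96,-280,0,0,0,12.7,1]])

```text
clock: 4.4
tool_pos: [0.4876, 0.098, 0.1292]
eef_rot: [0.999, 0.038, -0.001, 0.0]
contact_force: [-0.2, 0.4, -4.1]
opening: 0.288
finger_force: 45.0
```

```bash
python3 -c "
from h import *
go(.4904,.1902,.105,4.5)"
```

```text
4.4 [0.4876 0.098  0.1292] [[0.9971, 0.0766, -0.0021], [0.0766, -0.9971, -0.0008], [-0.0022, 0.0007, -1.0]] [-0.19  0.44 -4.06] 0.28785617628846927 44.96012985706329
row [  9.9 -91.7  24.1] [ 0.04  0.12 -0.11]
```

Request:
move_arm(motion=[[5,-40,0,0,0,0,1],[10,-80,0,0,0,0,1],[10,-92,10,0,0,0,1],[10,-92,24,0,0,0,1],[10,-92,24,0,0,0,1]])

```text
clock: 5.03
tool_pos: [0.4899, 0.1859, 0.1045]
eef_rot: [0.999, 0.038, -0.002, 0.002]
contact_force: [0.3, -0.8, -2.9]
opening: 0.284
finger_force: 45.0
```

Request:
move_arm(motion=[[0,0,0,0,0,0,1],[0,0,0,0,0,0,1],[0,0,0,0,0,0,1]])

```text
clock: 5.4
tool_pos: [0.4917, 0.1884, 0.1067]
eef_rot: [0.999, 0.039, 0.0, -0.0]
contact_force: [-0.3, -0.4, -2.6]
opening: 0.288
finger_force: 45.0
```

Run:
```python
from h import *
go(.4904,.1902,.105,4.5)
# cap position check
f,P=snap("scene"); f=f.astype(int); c=P[(f[...,0]>2.2*f[...,1]+20)&(abs(P[...,0]-.49)<.05)&(abs(P[...,1]-.19)<.06)&(P[...,2]>.06)]
print(len(c),c.mean(0) if len(c) else 0)
cv2.imwrite("pics/a.png",cv2.resize(f[180:300,230:390,::-1].astype(np.uint8),(800,600)))
```

```text
5.4 [0.4917 0.1884 0.1067] [[0.997, 0.0774, 0.0007], [0.0774, -0.997, 0.0002], [0.0007, -0.0001, -1.0]] [-0.28 -0.37 -2.59] 0.28750773137382835 44.96230065822601
row [-1.1 -1.9  1.7] [-0.01 -0.04 -0.06]
30 [0.4938484  0.18807397 0.14055354]
```

View pics/a.png

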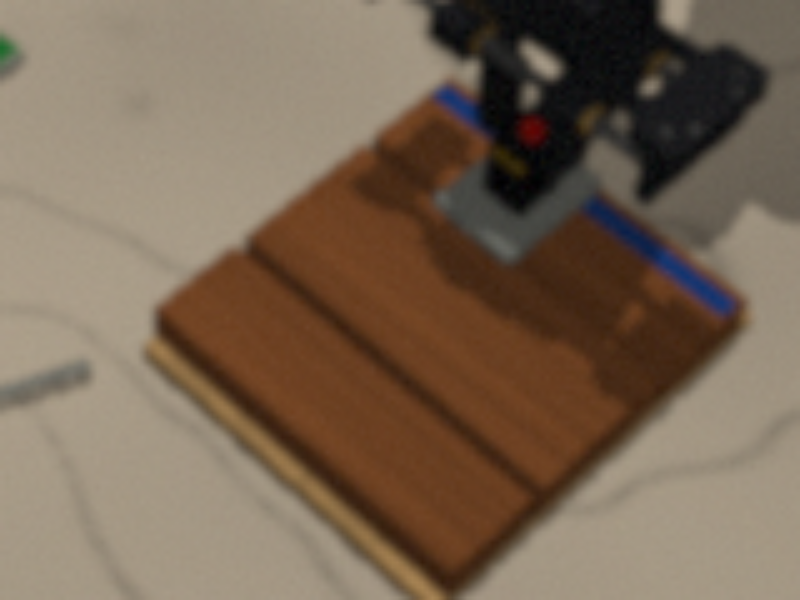

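The picture shows the gauge upright above the channel beside the tape, with its red cap at (533,130) in the crop. Next I'll lower it gently and feel for the channel.

Request:
move_arm(motion=[[-1,0,4,0,0,0,1],[-1,0,8,0,0,0,1],[-1,0,11,0,0,0,1],[-1,0,11,0,0,0,1]])

```text
clock: 5.95
tool_pos: [0.4901, 0.1886, 0.0949]
eef_rot: [0.999, 0.039, -0.0, 0.0]
contact_force: [-0.3, -0.0, -3.1]
opening: 0.289
finger_force: 45.0
```

Request:
move_arm(motion=[[0,0,1,0,0,0,1],[0,0,2,0,0,0,1],[0,0,3,0,0,0,1],[0,0,3,0,0,0,1]])

```text
clock: 6.45
tool_pos: [0.4903, 0.1886, 0.0922]
eef_rot: [0.999, 0.039, -0.0, 0.0]
contact_force: [-0.5, -0.2, -2.9]
opening: 0.287
finger_force: 45.0
```

Request:
move_arm(motion=[[0,0,1,0,0,0,1],[0,0,2,0,0,0,1],[0,0,2,0,0,0,1]])

```text
clock: 6.82
tool_pos: [0.4903, 0.1886, 0.0902]
eef_rot: [0.999, 0.039, -0.0, 0.0]
contact_force: [0.1, -0.8, -2.8]
opening: 0.287
finger_force: 45.0
```

Request:
move_arm(motion=[[0,0,1,0,0,0,1],[0,0,1.5,0,0,0,1],[0,0,1.5,0,0,0,1]])

```text
clock: 7.2
tool_pos: [0.4903, 0.1886, 0.0887]
eef_rot: [0.999, 0.039, -0.0, 0.0]
contact_force: [-0.5, -0.9, -2.3]
opening: 0.288
finger_force: 45.0
```

Request:
move_arm(motion=[[0,0,1,0,0,0,1],[0,0,1,0,0,0,1],[0,0,1,0,0,0,1]])

```text
clock: 7.58
tool_pos: [0.4904, 0.1886, 0.0878]
eef_rot: [0.999, 0.039, 0.0, 0.0]
contact_force: [-0.2, -0.4, -3.9]
opening: 0.289
finger_force: 45.0
```

Request:
move_arm(motion=[[0,0,1,0,0,0,1],[0,0,1,0,0,0,1],[0,0,1,0,0,0,1]])

```text
clock: 7.95
tool_pos: [0.4904, 0.1886, 0.0868]
eef_rot: [0.999, 0.039, -0.0, 0.0]
contact_force: [-0.5, 0.5, -2.0]
opening: 0.288
finger_force: 45.0
```

Request:
move_arm(motion=[[0,0,1,0,0,0,1],[0,0,2,0,0,0,1],[0,0,2,0,0,0,1]])

```text
clock: 8.32
tool_pos: [0.4903, 0.1886, 0.0847]
eef_rot: [0.999, 0.039, -0.0, 0.0]
contact_force: [-0.2, 0.1, -3.4]
opening: 0.29
finger_force: 45.0
```

Request:
move_arm(motion=[[0,0,1,0,0,0,1],[0,0,2,0,0,0,1],[0,0,2,0,0,0,1]])

```text
clock: 8.7
tool_pos: [0.4903, 0.1886, 0.0827]
eef_rot: [0.999, 0.039, -0.0, 0.0]
contact_force: [-0.7, 0.1, -2.2]
opening: 0.283
finger_force: 45.0
```

Request:
move_arm(motion=[[0,0,1,0,0,0,1],[0,0,2,0,0,0,1],[0,0,2,0,0,0,1]])

```text
clock: 9.07
tool_pos: [0.4903, 0.1886, 0.0807]
eef_rot: [0.999, 0.039, -0.0, 0.0]
contact_force: [0.2, 0.8, -3.7]
opening: 0.289
finger_force: 45.0
```

Request:
move_arm(motion=[[0,0,1,0,0,0,1],[0,0,2,0,0,0,1],[0,0,2,0,0,0,1]])

```text
clock: 9.45
tool_pos: [0.4903, 0.1886, 0.0787]
eef_rot: [0.999, 0.039, -0.0, 0.0]
contact_force: [0.3, 0.7, -3.2]
opening: 0.289
finger_force: 45.0
```

Request:
move_arm(motion=[[0,0,1,0,0,0,1],[0,0,2,0,0,0,1],[0,0,3,0,0,0,1],[0,0,3,0,0,0,1]])

```text
clock: 9.95
tool_pos: [0.4903, 0.1886, 0.0757]
eef_rot: [0.999, 0.039, -0.0, 0.0]
contact_force: [0.3, -0.1, -2.1]
opening: 0.292
finger_force: 45.0
```

Request:
move_arm(motion=[[0,0,1,0,0,0,1],[0,0,2,0,0,0,1],[0,0,2,0,0,0,1]])

```text
clock: 10.32
tool_pos: [0.4903, 0.1886, 0.0737]
eef_rot: [0.999, 0.039, -0.0, 0.0]
contact_force: [-0.1, 0.2, -3.1]
opening: 0.29
finger_force: 45.0
```

Request:
move_arm(motion=[[0,0,1,0,0,0,1],[0,0,2,0,0,0,1],[0,0,2,0,0,0,1]])

```text
clock: 10.7
tool_pos: [0.4908, 0.1887, 0.0723]
eef_rot: [0.999, 0.039, 0.001, -0.0]
contact_force: [-0.1, -1.0, 4.0]
opening: 0.289
finger_force: 45.0
```

Request:
move_arm(motion=[[0,0,1,0,0,0,1],[0,0,2,0,0,0,1],[0,0,2,0,0,0,1]])

```text
clock: 11.08
tool_pos: [0.4907, 0.1887, 0.0702]
eef_rot: [0.999, 0.039, 0.0, -0.0]
contact_force: [-0.1, -0.4, 5.4]
opening: 0.288
finger_force: 45.0
```

Request:
move_arm(motion=[[0,0,1,0,0,0,1],[0,0,2,0,0,0,1],[0,0,3,0,0,0,1],[0,0,4,0,0,0,1],[0,0,4,0,0,0,1]])

```text
clock: 11.7
tool_pos: [0.4907, 0.1886, 0.0662]
eef_rot: [0.999, 0.039, 0.0, -0.0]
contact_force: [-0.5, -0.2, 4.1]
opening: 0.294
finger_force: 45.0
```

Request:
move_arm(motion=[[0,0,0.5,0,0,0,1],[0,0,1,0,0,0,1],[0,0,1,0,0,0,1]])

```text
clock: 12.08
tool_pos: [0.4907, 0.1886, 0.0651]
eef_rot: [0.999, 0.039, 0.0, -0.0]
contact_force: [-1.2, 0.3, 6.0]
opening: 0.289
finger_force: 45.0
```

Request:
move_arm(motion=[[0,0,0.5,0,0,0,1],[0,0,1,0,0,0,1],[0,0,1,0,0,0,1]])

```text
clock: 12.45
tool_pos: [0.4907, 0.1886, 0.0641]
eef_rot: [0.999, 0.039, 0.0, -0.0]
contact_force: [-0.9, -0.3, 4.6]
opening: 0.287
finger_force: 45.0
```

Request:
move_arm(motion=[[0,0,0.5,0,0,0,1],[0,0,0.5,0,0,0,1]])

```text
clock: 12.7
tool_pos: [0.4907, 0.1886, 0.0637]
eef_rot: [0.999, 0.039, 0.0, -0.0]
contact_force: [-0.4, -0.2, 4.8]
opening: 0.284
finger_force: 45.0
```

Request:
move_arm(motion=[[0,0,0.5,0,0,0,1],[0,0,0.5,0,0,0,1]])

```text
clock: 12.95
tool_pos: [0.4907, 0.1886, 0.0631]
eef_rot: [0.999, 0.039, 0.0, -0.0]
contact_force: [-0.9, -0.4, 5.9]
opening: 0.285
finger_force: 45.0
```

Request:
move_arm(motion=[[0,0,0.4,0,0,0,1],[0,0,0.4,0,0,0,1]])

```text
clock: 13.2
tool_pos: [0.4907, 0.1886, 0.0628]
eef_rot: [0.999, 0.039, 0.0, -0.0]
contact_force: [0.3, -1.1, 4.9]
opening: 0.287
finger_force: 45.0
```

Request:
move_arm(motion=[[0,0,0.4,0,0,0,1],[0,0,0.4,0,0,0,1]])

```text
clock: 13.45
tool_pos: [0.4907, 0.1886, 0.0624]
eef_rot: [0.999, 0.039, 0.0, -0.0]
contact_force: [-1.4, -1.3, 6.0]
opening: 0.288
finger_force: 45.0
```

Request:
move_arm(motion=[[0,0,0.4,0,0,0,1],[0,0,0.4,0,0,0,1]])

```text
clock: 13.7
tool_pos: [0.4907, 0.1885, 0.062]
eef_rot: [0.999, 0.039, 0.0, -0.0]
contact_force: [-0.6, -0.9, 4.7]
opening: 0.288
finger_force: 45.0
```

Request:
move_arm(motion=[[0,0,0.4,0,0,0,1],[0,0,0.4,0,0,0,1]])

```text
clock: 13.95
tool_pos: [0.4906, 0.1885, 0.0618]
eef_rot: [0.999, 0.039, 0.0, -0.0]
contact_force: [-1.8, -1.3, 7.8]
opening: 0.283
finger_force: 45.0
```

Request:
move_arm(motion=[[0,0,0.4,0,0,0,1],[0,0,0.4,0,0,0,1]])

```text
clock: 14.2
tool_pos: [0.4906, 0.1884, 0.0617]
eef_rot: [0.999, 0.039, 0.0, -0.0]
contact_force: [-1.5, -0.9, 10.6]
opening: 0.29
finger_force: 45.0
```

Request:
move_arm(motion=[[0,0,0.4,0,0,0,1],[0,0,0.4,0,0,0,1]])

```text
clock: 14.45
tool_pos: [0.4906, 0.1884, 0.0616]
eef_rot: [0.999, 0.039, 0.0, -0.0]
contact_force: [-2.5, -1.3, 14.3]
opening: 0.285
finger_force: 45.0
```

Request:
move_arm(motion=[[0,0,0.3,0,0,0,1],[0,0,0.3,0,0,0,1],[0,0,0.3,0,0,0,1],[0,0,0.3,0,0,0,1]])

```text
clock: 14.95
tool_pos: [0.4906, 0.1883, 0.0616]
eef_rot: [0.999, 0.039, 0.001, -0.0]
contact_force: [-2.7, -0.7, 17.0]
opening: 0.29
finger_force: 45.0
```

Request:
move_arm(motion=[[0,0,-1,0,0,0,1],[0,0,-1,0,0,0,0.6],[0,0,-1,0,0,0,0.3],[0,0,-1,0,0,0,0.3],[0,0,-1,0,0,0,0.3]])

```text
clock: 15.58
tool_pos: [0.4903, 0.1886, 0.0609]
eef_rot: [0.999, 0.039, -0.0, 0.0]
contact_force: [0.5, 0.2, 1.2]
opening: 0.696
finger_force: 0.0
```

Request:
move_arm(motion=[[0,0,-10,0,0,0,0.3],[0,0,-40,0,0,0,0.3],[0,0,-80,0,0,0,0.3],[10,50,-100,0,0,0,0.6],[30,110,-100,0,0,0,1]])

```text
clock: 16.2
tool_pos: [0.5298, 0.0827, 0.1636]
eef_rot: [0.999, 0.041, 0.002, -0.001]
contact_force: [2.1, -0.1, -0.1]
opening: 0.495
finger_force: 0.0
```

Request:
move_arm(motion=[[0,60,0,0,0,0,1],[0,120,0,0,0,0,1],[0,120,0,0,0,0,1]])

```text
clock: 16.58
tool_pos: [0.5378, -0.0452, 0.1619]
eef_rot: [0.999, 0.033, 0.0, 0.002]
contact_force: [-0.4, 0.5, 0.8]
opening: 0.153
finger_force: 0.0
```

Run:
```python
from h import *
f,P=snap("top"); f2,P2=snap("scene"); st()
cv2.imwrite("pics/b.png",np.hstack([cv2.resize(f[150:260,130:360,::-1],(460,220),interpolation=2)]))
x,y,z=P[...,0],P[...,1],P[...,2]
b=(abs(x-.49)<.07)&(abs(y-.19)<.07)
def p(n,m): q=P[m]; c=cv2.minAreaRect((q[:,:2]*1000).astype(np.float32)); print(n,len(q),np.round(c[0],1),np.round(c[1],1),round(c[2],1),np.round(np.median(q[:,2]),4))
F=f.astype(int); grey=b&(abs(F[...,0]-F[...,2])<15)&(z>.045)&(z<.056); p("base",grey)
pts=P[grey]; print("plane",np.linalg.lstsq(np.c_[pts[:,:2]-pts[:,:2].mean(0),np.ones(len(pts))],pts[:,2],rcond=None)[0])
p("handle",b&(z>.085)&(z<.1)); red=b&(F[...,0]>2*F[...,1]+20)&(z>.08); p("cap",red); print(np.sort(z[red])[-8:])
p("slab",(abs(x-.535)<.02)&(abs(y-.19)<.08)&(z>.03))
```

```text
16.675 [ 0.5379 -0.038   0.1616] [[0.9971, 0.0764, 0.0004], [0.0764, -0.9971, 0.0003], [0.0005, -0.0003, -1.0]] [-0.57  1.11  0.17] 0.06448976997786733 0.0
base 285 [481.7 203.6] [78.5 82.6] 4.8 0.0502
plane [ 0.01174604 -0.03332898  0.05028441]
handle 113 [490.2 188.7] [31.2 26.3] 7.3 0.0934
cap 22 [489.9 190.8] [14.5 10.7] 79.8 0.1094
[0.11066545 0.1110665  0.11122257 0.11159528 0.11162585 0.11174962
 0.112362   0.11322908]
slab 883 [534.7 189.8] [159.8  39.6] 89.6 0.0417
```

View pics/b.png

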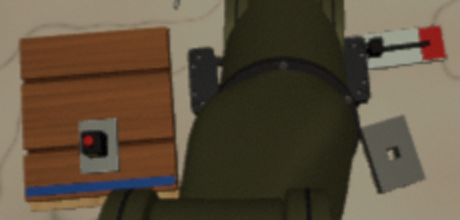

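The gauge is standing flat. The base top reads 0.050 against the slab at 0.0417, and the cap reads about 0.110, so the stem is in about 11 mm and the channel is about 19 mm deep. That calls for the green end.

```bash
python3 -c "
from h import *
go(.6296,-.2207,.10,7.4)"
```

```text
16.675 [ 0.5379 -0.038   0.1616] [[0.9971, 0.0764, 0.0004], [0.0764, -0.9971, 0.0003], [0.0005, -0.0003, -1.0]] [-0.57  1.11  0.17] 0.06448976997786733 0.0
row [ 77.5 189.2  61.6] [-0.02 -0.03 -3.02]
```

Request:
move_arm(motion=[[20,50,0,0,0,-1,1],[40,100,0,0,0,-2,1],[60,150,20,0,0,-3,1],[77,189,50,0,0,-3,1],[77,189,60,0,0,-3,1]])

```text
clock: 17.3
tool_pos: [0.6294, -0.2215, 0.0991]
eef_rot: [0.998, 0.064, -0.001, 0.0]
contact_force: [-1.4, 0.9, 0.1]
opening: 0.006
finger_force: 0.0
```

Request:
move_arm(motion=[[0,0,0,0,0,0,1],[0,0,0,0,0,0,1]])

```text
clock: 17.55
tool_pos: [0.6302, -0.217, 0.1021]
eef_rot: [0.998, 0.067, 0.001, -0.001]
contact_force: [0.1, -0.5, 0.5]
opening: 0.003
finger_force: 0.0
```

```bash
python3 -c "
from h import *
go(.6296,-.2207,.03,7.4)"
```

```text
17.55 [ 0.6302 -0.217   0.1021] [[0.991, 0.1337, 0.0011], [0.1337, -0.991, 0.0013], [0.0013, -0.0012, -1.0]] [ 0.05 -0.47  0.52] 0.0034737640101696653 0.0
row [-1.2  3.6 72.1] [-0.07 -0.07  0.28]
```

Request:
move_arm(motion=[[-1,5,20,0,0,0,1],[-1,5,40,0,0,0,1],[-1,5,60,0,0,0,1],[-1,5,72,0,0,0,1],[-1,5,72,0,0,0,1]])

```text
clock: 18.18
tool_pos: [0.6282, -0.2248, 0.0276]
eef_rot: [0.998, 0.065, -0.001, -0.0]
contact_force: [-0.5, 0.7, -0.7]
opening: 0.005
finger_force: 0.0
```

Request:
move_arm(motion=[[0,-5,0,0,0,0,1],[0,-10,0,0,0,0,1],[0,-15,0,0,0,0,1],[0,-20,0,0,0,0,1],[0,-25,0,0,0,0,1]])

```text
clock: 18.8
tool_pos: [0.6259, -0.1999, 0.0293]
eef_rot: [0.998, 0.065, 0.0, 0.0]
contact_force: [1.2, 0.4, -0.0]
opening: 0.004
finger_force: 0.0
```

Request:
move_arm(motion=[[0,-5,0,0,0,0,1],[0,-10,0,0,0,0,1],[0,-15,0,0,0,0,1],[0,-20,0,0,0,0,1],[0,-20,0,0,0,0,1]])

```text
clock: 19.42
tool_pos: [0.6233, -0.1798, 0.0291]
eef_rot: [0.998, 0.066, -0.0, -0.0]
contact_force: [0.0, -0.0, -0.2]
opening: 0.003
finger_force: 0.0
```

```bash
cat > m.py <<'E'
from h import *
for n in("top","scene"):
    f,P=snap(n); x,y,z=P[...,0],P[...,1],P[...,2]; d=P[...,:2]-[.6258,-.1865]; a=np.radians(7.4)
    X=d@[np.cos(a),np.sin(a)]; Y=d@[-np.sin(a),np.cos(a)]
    m=(abs(X)<.013)&(abs(Y)<.1)&(z>.025)&(z<.052)&(f.max(-1)<70)
    if m.any(): print(n,m.sum(),"Y",np.percentile(Y[m]*1000,[3,50,97]).round(1),"z",np.median(z[m]).round(4))
st()
E
python3 m.py
```

```text
scene 54 Y [-4.4  9.9 13.1] z 0.0394
19.525 [ 0.6233 -0.1807  0.0291] [[0.9915, 0.1301, 0.0001], [0.1301, -0.9915, -0.0003], [0.0, 0.0003, -1.0]] [ 0.9  -0.03 -0.27] 0.0009242707582984161 0.0
```

```bash
python3 -c "
from h import *
f,P=snap('scene'); cv2.imwrite('pics/c.png',cv2.resize(f[110:220,150:290,::-1],(700,550)))"
```

```text
(no output)
```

View pics/c.png

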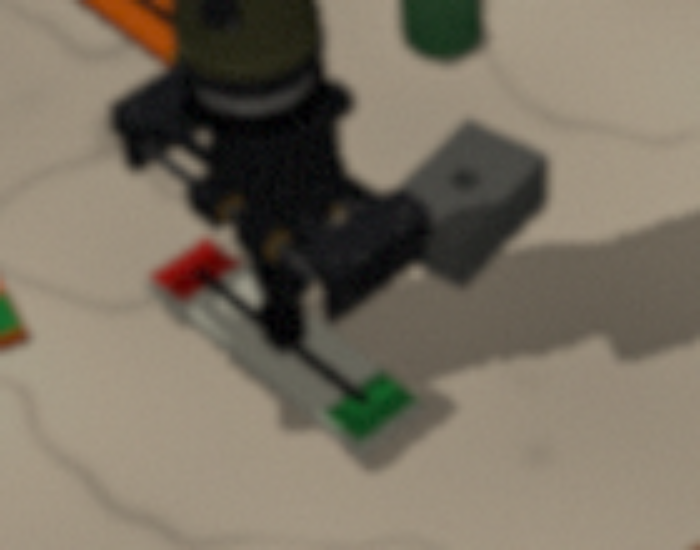

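The picture shows the shut fingers at the marker (285,325), with the green end still free ahead. I'll keep pushing.

Request:
move_arm(motion=[[0,-5,0,0,0,0,1],[0,-10,0,0,0,0,1],[0,-15,0,0,0,0,1],[0,-20,0,0,0,0,1],[0,-24,0,0,0,0,1]])

```text
clock: 20.2
tool_pos: [0.6201, -0.1562, 0.0291]
eef_rot: [0.998, 0.065, 0.0, -0.0]
contact_force: [-0.4, -0.7, 0.7]
opening: 0.005
finger_force: 0.0
```

Request:
move_arm(motion=[[0,-2,0,0,0,0,1],[0,-4,0,0,0,0,1]])

```text
clock: 20.45
tool_pos: [0.6196, -0.1528, 0.0291]
eef_rot: [0.998, 0.065, 0.0, 0.0]
contact_force: [-0.4, -0.3, 0.2]
opening: 0.008
finger_force: 0.0
```

```bash
python3 m.py
```

```text
scene 54 Y [-5.2  5.7 13.3] z 0.0424
20.55 [ 0.6196 -0.1525  0.0291] [[0.9915, 0.1303, 0.0], [0.1303, -0.9915, 0.0001], [0.0, -0.0001, -1.0]] [-0.89 -0.23  0.37] 0.00727946210084113 0.0
```

```bash
python3 -c "
from h import *
f,P=snap('scene'); cv2.imwrite('pics/d.png',cv2.resize(np.clip(f[130:220,170:270,::-1].astype(int)*2,0,255).astype(np.uint8),(660,594)))
u,v=225,165
for c in ((.6246,-.182,.047),(.6196,-.1525,.029)):
    s=eyes.snapshot('scene'); p=s['world_to_cam']@np.r_[c,1]; q=s['intrinsics']@p[:3]; q=q[:2]/q[2]; print(q,(q-[170,130])*6.6)
"
```

```text
[206.56928809 169.10146008] [241.35730142 258.06963651]
[214.45339195 178.52949588] [293.3923869  320.29467279]
```

View pics/d.png

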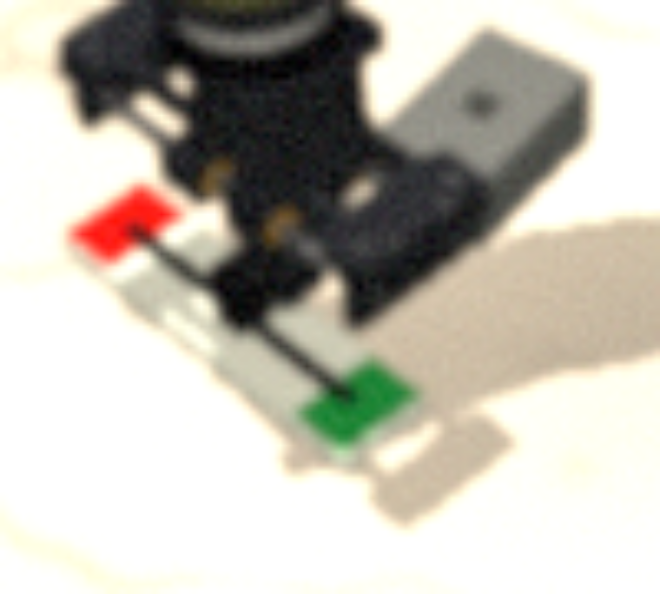

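Run:
```python
from h import *
np.set_printoptions(linewidth=220)
f,P=snap('scene'); d=P[...,:2]-[.6258,-.1865]; a=np.radians(7.4)
X=d@[np.cos(a),np.sin(a)]*1000; Y=d@[-np.sin(a),np.cos(a)]*1000; Z=P[...,2]*1000
for v in range(158,182,2):
    print(v," ".join("%d,%d,%d%s"%(X[v,u],Y[v,u],Z[v,u],"*" if f[v,u].max()<60 else "") if np.isfinite(X[v,u]) else "nan" for u in range(198,224,2)))
```

```text
158 31,17,124* 30,25,129* 25,26,126* 27,39,137* 26,46,142* 22,49,140* 16,50,137* 20,64,150* 20,73,156* 18,78,158* 13,80,155* 5,78,148* -13,62,123*
160 -33,-78,0 31,25,123 -43,-71,-1 32,44,137* 30,50,140* 25,53,138* 22,57,139* 20,62,141* 13,62,136* 19,78,152* 20,88,160* 16,91,158* -12,63,116*
162 -21,-62,12 -31,-67,0 -38,-65,-2 31,42,127 32,51,134* 32,60,140* 26,61,137* 22,65,137* 16,65,133* 7,62,124* 21,88,152* 21,96,158* 17,100,159*
164 -15,-54,13 -19,-50,13 -30,-56,0 -35,-52,0 30,49,124* 30,57,130* 29,64,134* 23,64,129* 21,71,133* 7,60,114* -7,50,95* 24,100,156* 22,104,158*
166 -11,-50,11 -15,-46,10 -18,-41,12 -23,-38,10 -33,-41,1* 32,58,124* 29,63,125* 25,66,124* 24,73,129* 23,80,133* 18,83,132* 32,108,161* 29,112,161*
168 -7,-46,8 -10,-40,10 -14,-36,10 0,-6,43 -1,0,47* 10,27,76* 8,34,80* 8,43,87* 6,49,90* -1,48,83* 23,88,131* 33,109,155* 31,115,158*
170 0,-36,13* -3,-32,13 10,-2,46* 6,1,46* 3,7,48* 8,23,64* 6,29,67* 7,40,76* 6,48,81* 0,49,77* -7,48,70* 23,96,130* 32,115,151*
172 7,-28,16* 2,-25,14* 11,-3,38* 8,3,41* 6,9,43* 7,20,53* 5,27,56* 7,38,66* 8,49,75* 0,48,69* -7,46,60 -46,6,0 31,113,141*
174 9,-26,11 3,-25,7 11,-3,30* 11,5,37* 8,11,38* 2,12,34* -5,10,27* 7,38,58* 9,49,68* -1,44,56 -37,6,-1 -42,10,-1 31,112,133*
176 15,-19,11 11,-15,12 7,-11,11 13,7,31* 10,12,32* 1,10,23* -1,15,24* -13,8,10* 8,47,57 -21,17,11 -30,14,1 -36,17,-1 31,111,124*
178 nan 14,-12,7 12,-6,11 11,2,17* 11,12,25* 3,11,18* -2,12,12* -6,17,14 -10,20,13 -13,26,14 -20,27,10 -24,31,10 32,112,119*
180 22,-12,5 20,-5,9 16,0,10 15,6,15 11,11,15 5,12,11 1,17,11* -1,22,13 -7,23,9 -11,28,10 -13,34,12 -20,35,8 -23,40,9
```

The depth data shows the fingers passed over the marker. The marker's top is at 47 mm, and the shut tips are at about 55 mm. I'll go back and feel my way lower.

Request:
move_arm(motion=[[0,15,-10,0,0,0,1],[0,35,-10,0,0,0,1],[0,55,-10,0,0,0,1],[0,75,-10,0,0,0,1],[0,75,0,0,0,0,1]])

```text
clock: 21.38
tool_pos: [0.6296, -0.2311, 0.0293]
eef_rot: [0.998, 0.063, 0.001, 0.001]
contact_force: [-0.3, -0.7, -0.7]
opening: 0.007
finger_force: 0.0
```

Request:
move_arm(motion=[[0,0,4,0,0,0,1],[0,0,8,0,0,0,1],[0,0,11,0,0,0,1],[0,0,11,0,0,0,1]])

```text
clock: 21.88
tool_pos: [0.6293, -0.2266, 0.0179]
eef_rot: [0.998, 0.066, -0.0, -0.0]
contact_force: [-0.3, -0.2, -0.1]
opening: 0.009
finger_force: 0.0
```

Run:
```python
from h import *
st()
for n in("top","scene"):
    f,P=snap(n); d=P[...,:2]-[.6258,-.1865]; a=np.radians(7.4)
    X=d@[np.cos(a),np.sin(a)]*1000; Y=d@[-np.sin(a),np.cos(a)]*1000; Z=P[...,2]*1000
    for lo in(-90,-70,-60,-50,-40,-30,-20,-10,0,10):
        m=(abs(X)<25)&(Y>lo)&(Y<lo+10)&(Z>16)
        if m.any(): print(n,lo,m.sum(),np.sort(Z[m])[:6].astype(int),X[m].min().round(),X[m].max().round())
```

```text
21.875 [ 0.6293 -0.2266  0.0179] [[0.9914, 0.1308, -0.0004], [0.1308, -0.9914, 0.0002], [-0.0004, -0.0002, -1.0]] [-0.29 -0.21 -0.11] 0.009433722841964219 0.0
top -90 22 [388 391 392 392 395 395] -5.0 23.0
top -70 84 [390 392 393 393 393 394] -25.0 24.0
top -60 42 [392 395 395 395 395 396] -22.0 24.0
top -50 45 [397 398 398 398 400 400] -24.0 24.0
top -40 54 [400 400 400 401 401 402] -24.0 25.0
top -30 69 [417 419 420 421 421 421] -24.0 21.0
top -20 84 [ 17 194 240 419 419 420] -25.0 24.0
top -10 265 [16 16 16 16 19 29] -25.0 25.0
top 0 324 [16 17 21 21 22 45] -25.0 24.0
top 10 118 [ 16 118 121 122 122 122] -25.0 22.0
scene -90 60 [117 120 120 121 122 124] -9.0 24.0
scene -70 92 [128 128 128 129 130 130] -24.0 25.0
scene -60 78 [41 44 47 49 53 56] -18.0 25.0
scene -50 113 [16 38 40 44 48 49] -24.0 24.0
scene -40 120 [16 44 49 57 60 61] -25.0 25.0
scene -30 194 [16 45 46 46 46 47] -25.0 25.0
scene -20 397 [103 103 108 109 109 109] -25.0 25.0
scene -10 1013 [17 24 28 30 34 34] -25.0 25.0
scene 0 713 [16 16 23 25 26 27] -25.0 25.0
scene 10 268 [16 17 17 18 19 20] -25.0 25.0
```

Request:
move_arm(motion=[[0,0,2,0,0,0,1],[0,0,4,0,0,0,1],[0,0,4,0,0,0,1]])

```text
clock: 22.35
tool_pos: [0.6292, -0.2271, 0.0139]
eef_rot: [0.998, 0.065, -0.0, -0.0]
contact_force: [0.1, -0.1, 0.5]
opening: 0.003
finger_force: 0.0
```

Request:
move_arm(motion=[[0,0,1.5,0,0,0,1],[0,0,3,0,0,0,1],[0,0,3,0,0,0,1]])

```text
clock: 22.72
tool_pos: [0.6293, -0.2271, 0.011]
eef_rot: [0.998, 0.065, -0.0, -0.0]
contact_force: [-0.1, 0.4, 0.3]
opening: 0.005
finger_force: 0.0
```

Request:
move_arm(motion=[[0,0,1.5,0,0,0,1],[0,0,3,0,0,0,1],[0,0,3,0,0,0,1]])

```text
clock: 23.1
tool_pos: [0.6293, -0.2271, 0.008]
eef_rot: [0.998, 0.065, -0.0, -0.0]
contact_force: [1.0, 0.4, -0.2]
opening: 0.004
finger_force: 0.0
```

The TCP reads below the plate's top with no contact, so the tips really are higher than the TCP. Pushing now.

Request:
move_arm(motion=[[0,-6,0,0,0,0,1],[0,-12,0,0,0,0,1],[0,-18,0,0,0,0,1],[0,-24,0,0,0,0,1],[0,-30,0,0,0,0,1]])

```text
clock: 23.72
tool_pos: [0.6256, -0.1977, 0.0082]
eef_rot: [0.998, 0.065, 0.0, 0.001]
contact_force: [0.1, -1.3, -1.1]
opening: 0.006
finger_force: 0.8
```

Request:
move_arm(motion=[[0,-5,0,0,0,0,1],[0,-10,0,0,0,0,1],[0,-15,0,0,0,0,1],[0,-20,0,0,0,0,1]])

```text
clock: 24.22
tool_pos: [0.623, -0.1773, 0.0082]
eef_rot: [0.998, 0.065, 0.0, 0.0]
contact_force: [-0.0, -1.9, -0.1]
opening: 0.007
finger_force: 0.8
```

```bash
python3 m.py
```

```text
scene 103 Y [-0.9 31.2 44. ] z 0.0433
24.325 [ 0.6228 -0.1763  0.0081] [[0.9914, 0.1312, -0.0004], [0.1312, -0.9914, 0.0009], [-0.0002, -0.001, -1.0]] [1.13 0.06 0.62] 0.0025388374036205996 0.0006641969346787846
```

Request:
move_arm(motion=[[0,-5,0,0,0,0,1],[0,-10,0,0,0,0,1],[0,-15,0,0,0,0,1],[0,-20,0,0,0,0,1],[0,-22,0,0,0,0,1]])

```text
clock: 24.95
tool_pos: [0.6199, -0.1551, 0.0081]
eef_rot: [0.998, 0.066, -0.0, -0.0]
contact_force: [0.2, -1.8, -0.1]
opening: 0.005
finger_force: 0.8
```

Request:
move_arm(motion=[[0,-1,0,0,0,0,1],[0,-2,0,0,0,0,1],[0,-2,0,0,0,0,1]])

```text
clock: 25.32
tool_pos: [0.6197, -0.1537, 0.0081]
eef_rot: [0.998, 0.065, 0.0, -0.0]
contact_force: [0.6, -1.1, -0.3]
opening: 0.004
finger_force: 0.6
```

Request:
move_arm(motion=[[0,-1,0,0,0,0,1],[0,-2,0,0,0,0,1]])

```text
clock: 25.58
tool_pos: [0.6195, -0.1519, 0.0081]
eef_rot: [0.998, 0.065, 0.0, 0.0]
contact_force: [-0.2, -1.4, -0.6]
opening: 0.005
finger_force: 0.8
```

```bash
python3 m.py
```

```text
scene 111 Y [24.3 55.9 68.9] z 0.0433
25.675 [ 0.6195 -0.1518  0.0081] [[0.9915, 0.1301, 0.0], [0.1301, -0.9915, -0.0002], [0.0, 0.0002, -1.0]] [ 0.05 -2.27 -0.5 ] 0.00920675726417928 0.8026455641083885
```

Close to the end (centre about 59 mm, end stop at 60). A little more until I feel the stop.

Request:
move_arm(motion=[[0,-0.7,0,0,0,0,1],[0,-1.5,0,0,0,0,1],[0,-1.5,0,0,0,0,1]])

```text
clock: 26.05
tool_pos: [0.6194, -0.1516, 0.0082]
eef_rot: [0.998, 0.065, 0.0, 0.001]
contact_force: [0.5, -4.8, -1.3]
opening: 0.0
finger_force: 2.6
```

Request:
move_arm(motion=[[0,-0.7,0,0,0,0,1],[0,-1.5,0,0,0,0,1],[0,-1.5,0,0,0,0,1]])

```text
clock: 26.42
tool_pos: [0.6195, -0.1516, 0.0082]
eef_rot: [0.998, 0.064, 0.001, 0.002]
contact_force: [2.4, -7.8, -1.4]
opening: 0.006
finger_force: 3.5
```

The end stop is reached: the force rises and the marker no longer moves. Backing off, then a final check.

Request:
move_arm(motion=[[0,5,0,0,0,0,1],[0,15,-5,0,0,0,1],[0,25,-40,0,0,0,1],[0,50,-90,0,0,0,1],[-20,100,-130,0,0,0,1]])

```text
clock: 27.05
tool_pos: [0.6157, -0.244, 0.1378]
eef_rot: [0.998, 0.068, 0.002, -0.001]
contact_force: [0.8, -1.3, 0.1]
opening: 0.003
finger_force: 0.0
```

Request:
move_arm(motion=[[0,0,0,0,0,0,1],[0,0,0,0,0,0,1],[0,0,0,0,0,0,1],[0,0,0,0,0,0,1]])

```text
clock: 27.55
tool_pos: [0.6131, -0.2451, 0.1344]
eef_rot: [0.998, 0.066, -0.001, -0.001]
contact_force: [0.6, -0.1, 0.3]
opening: 0.006
finger_force: 0.0
```

```bash
python3 m.py
python3 - <<'E'
from h import *
f,P=snap("top"); x,y,z=P[...,0],P[...,1],P[...,2]; F=f.astype(int)
g=(abs(x-.4905)<.03)&(abs(y-.1885)<.022)&(z>.046)&(z<.055); q=P[g]; k=np.linalg.lstsq(np.c_[q[:,:2]-q[:,:2].mean(0),np.ones(len(q))],q[:,2],rcond=None)[0]; print("base top",np.median(q[:,2]),"slope",k,len(q))
c=(abs(x-.49)<.03)&(abs(y-.19)<.03)&(F[...,0]>2*F[...,1]+20)&(z>.08); print("cap",np.median(P[c],0))
E
```

```text
top 66 Y [52.  61.  68.8] z 0.0463
scene 68 Y [50.9 63.6 68. ] z 0.0418
27.65 [ 0.6132 -0.2459  0.1348] [[0.9913, 0.1315, -0.001], [0.1315, -0.9913, 0.0007], [-0.0009, -0.0008, -1.0]] [ 0.03 -0.21 -0.43] 0.004397253407402929 0.0
base top 0.0503436211180176 slope [ 0.00235379 -0.02432776  0.05039729] 208
cap [0.48941758 0.18867205 0.10900859]
```

Run:
```python
from h import *
for cam in("top","scene"):
  A=[[],[]]
  for i in range(4):
    f,P=snap(cam); x,y,z=P[...,0],P[...,1],P[...,2]
    dx,dy=x-.4905,y-.1885
    g=(abs(dx)<.031)&(abs(dy)<.021)&(abs(z-.050)<.004)&((abs(dx)>.018)|(abs(dy)>.016)); A[0].append(P[g])
    s=(abs(dx-.04)<.10)&(abs(dy)<.09)&(abs(z-.0414)<.003)&((abs(dx)>.045)|(abs(dy)>.04)); A[1].append(P[s])
  for n,q in zip(("base","slab"),A):
    q=np.vstack(q); k=np.linalg.lstsq(np.c_[q[:,:2]-[.4905,.1885],np.ones(len(q))],q[:,2],rcond=None)[0]; print(cam,n,len(q),k.round(4))
```

```text
top base 664 [ 0.0059 -0.0192  0.0501]
top slab 12491 [0.0002 0.0001 0.0415]
scene base 491 [-0.0015 -0.0157  0.0491]
scene slab 12393 [-0.0006  0.0002  0.0409]
```

```bash
python3 -c "
from h import *
print(finish_job())"
```

```text
the job is handed in; nothing more can be done
None
```

I handed the job in: the gauge is standing released in the channel beside the tape and reads about 19 mm, so I slid the black marker fully to the green end; the last depth check showed the gauge's base perhaps 0.02 rad off level, within the 0.035 limit.

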